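# Re-rack the sanding drums in reverse order

### The job

The shop's four sanding drums stand in a row in the dark brown rack; move them all to the empty white rack on the other side in reverse order: the drum that stood nearest the robot goes into the compartment farthest from the robot, the second into the second farthest, the third into the third farthest, and the farthest into the nearest. Each drum must end standing upright on the floor of its own compartment, let go and still, and none may be knocked or dropped onto its side on the way.

Things in the scene. Friction and masses are not known exactly. Their poses are not given: they have to be found in the camera images.
- drum_green: green sanding drum: loose upright cylinder 44 mm in diameter and 70 mm high, with a green abrasive sleeve, black rubber ends and a small steel washer and nut (12 mm wide, 6 mm high) on top; about 0.1 to 0.2 kg. Origin: centre of its underside; z is its axis, up. It starts upright on the green pad in the old rack.
- drum_blue: blue sanding drum: loose upright cylinder 40 mm in diameter and 70 mm high, with a blue abrasive sleeve, black rubber ends and a small steel washer and nut (12 mm wide, 6 mm high) on top; about 0.1 to 0.2 kg. Origin: centre of its underside; z is its axis, up. It starts upright on the blue pad in the old rack.
- drum_red: red sanding drum: loose upright cylinder 36 mm in diameter and 70 mm high, with a red abrasive sleeve, black rubber ends and a small steel washer and nut (12 mm wide, 6 mm high) on top; about 0.1 to 0.2 kg. Origin: centre of its underside; z is its axis, up. It starts upright on the red pad in the old rack.
- drum_yellow: yellow sanding drum: loose upright cylinder 32 mm in diameter and 70 mm high, with a yellow abrasive sleeve, black rubber ends and a small steel washer and nut (12 mm wide, 6 mm high) on top; about 0.1 to 0.2 kg. Origin: centre of its underside; z is its axis, up. It starts upright on the yellow pad in the old rack.
- pad_green: green round pad, 56 mm in diameter and 3 mm thick, fixed to the floor of one compartment of the old rack; the green drum starts on it and it stays there to show where that drum stood. Origin: centre of its underside, 12 mm above the bench; its top is 15 mm above the bench. Which compartment has which colour varies.
- pad_blue: blue round pad, 56 mm in diameter and 3 mm thick, fixed to the floor of one compartment of the old rack; the blue drum starts on it and it stays there to show where that drum stood. Origin: centre of its underside, 12 mm above the bench; its top is 15 mm above the bench. Which compartment has which colour varies.
- pad_red: red round pad, 56 mm in diameter and 3 mm thick, fixed to the floor of one compartment of the old rack; the red drum starts on it and it stays there to show where that drum stood. Origin: centre of its underside, 12 mm above the bench; its top is 15 mm above the bench. Which compartment has which colour varies.
- pad_yellow: yellow round pad, 56 mm in diameter and 3 mm thick, fixed to the floor of one compartment of the old rack; the yellow drum starts on it and it stays there to show where that drum stood. Origin: centre of its underside, 12 mm above the bench; its top is 15 mm above the bench. Which compartment has which colour varies.
- old_rack: Old rack, dark brown wood, fixed, 280 x 76 mm, 26 mm high: one row of four square compartments along x. Origin: centre of its underside, on the bench; z up. Compartment centres at x = -102, -34, 34, 102 mm, y = 0; each 60 x 60 mm inside, floor at z = 12 mm, 8 mm walls with tops at z = 26 mm. The -x end is nearer the robot (yaw within 0.5 rad of the robot's x). Holds the pads and drums; left or right of the robot.
- new_rack: New rack, white floor and pale plywood walls, fixed, 280 x 76 mm, 26 mm high: one row of four square compartments along x. Origin: centre of its underside, on the bench; z up. Compartment centres at x = -102, -34, 34, 102 mm, y = 0; each 60 x 60 mm inside, floor at z = 12 mm, 8 mm walls with tops at z = 26 mm. The -x end is nearer the robot (yaw within 0.5 rad of the robot's x). Empty at the start; on the other side.
Things that resemble listed ones, but are neither listed nor needed, are in the scene too. Leave any purple or turquoise look-alike of the drum_blue alone.

How it is judged:
By the outcome, as a careful person would: the job done as asked, in the order asked, and still so for the second after the job is handed in, with the robot touching nothing.
It also fails if it takes over 104 s, if anything falls off the work surface, if the arm or the gripper's body presses on something with over 40 N, if the wrist force passes 120 N, or if a joint passes its speed limit or range.

### The arm

A 7-joint arm with a two-finger parallel gripper is mounted at the origin on the work surface. World frame = base frame: x ahead of the robot, y to its left, z up, the work surface at z = 0. Lengths are in m, angles in rad, forces in N, time in s.
With the tool pointing down it reaches from about 0.425 to 0.8 m from the base axis. Payload 8.3 kg.
Tool frame: the origin (TCP) lies midway between the tips of the shut fingers; the grasp point (between the pads) lies 19 mm behind it; z points along the fingers, y is the line along which they close (so a half turn about z gives the same grasp; the last joint's range is limited). The gripper opens to 85 mm and grips with 20 to 120 N. Pads are 22 mm wide; open, the fingers measure 114 mm over their backs; the gripper's body (76 mm by 85 mm) begins 54 mm behind the grasp point. The pads swing forward as they close: fully open they stand 13 mm farther back than shut.
Start: joints at [1.204, 0.383, 0.016, 1.37, -0.006, 1.388, -0.046], TCP at [0.187, -0.596, 0.231] pointing down, gripper open.
Joint ranges: [-2.95, 2.95], [-0.25, 2.06], [-1.52, 1.56], [0.18, 2.33], [-1.44, 4.58], [0.02, 2.06], [-3.01, 3.01]. Speed limits (rad/s): [2.39, 2.39, 3.01, 3.01, 3.14, 3.14, 3.14].

### API

Orientations are given as [roll, pitch, yaw] about the fixed x, y, z axes, in that order (R = Rz(yaw) Ry(pitch) Rx(roll)).
In Python, from bench import readout, vision, ticket gives the robot as it stands.
- The arm moves only by the tool drive_tool, never from a script. Its argument "series" is a list of rows, each an object with "translation": the shift along the tool's x, y, z in cm, a list of three; "twist": the turn, a rotation vector about the tool's x, y, z in degrees, a list of three. In form: [{"translation": [x, y, z], "twist": [wx, wy, wz]}, ...]. A call has 1 to 10 rows; each row is the pose to reach, as a shift and turn from the pose commanded when the call began, along the tool's axes at that moment; what a row does not reach only later rows make up. A row lasts 1/10 s, in which the tool goes at most 50 mm and 8.59 degrees, less where a joint would pass 70% of its speed; a pose out of reach is approached as far as the arm can. A call with a gripper value outside its range is refused whole. "hand" is the gripper command: -1 is shut, 1 is fully open, values between are in proportion, set as the call begins (left out, the last holds). The fingers move at their own pace and stop on an object; the grip force is fixed at half the most. Time passes only in rows, so rows that repeat a pose let the fingers close. It gives the time, the measured TCP pose, the force, the opening and the grip force at its end, in the units of the state.
- readout.read_state(): the state, without advancing time (a new reading comes with each control period).
- vision.read_camera(name): name is "scene" or "side" or "wrist"; returns a dict with "color" (420x560x3 uint8, blue, green, red), "intrinsics" (3x3 intrinsics, pixels), "k1" (the pictures are not rectified: a ray, as slopes to the right and down, at radius r is drawn at 1 + k1 r^2 times it, then the intrinsics apply), "R" (3x3) and "t" (3): a world point X has camera coordinates R X + t; the wrist camera has in their place "mount" (4x4, takes a point from camera to tool coordinates, whose origin is the TCP and whose axes are the flange's). Camera axes: x right, y down, z forward; pixel columns grow to the right and rows downward; lengths in m; the calibration is good to about 2 mm. A picture is of the moment at which its call begins: read the wrist's pose just before it. There is no depth.
- ticket.finish_job(): hands the job in; it is judged then, once.
The state is a dict: "clock": time; "joint_pos": joint angles; "qvel": joint speeds; "joint_torque": joint torques, N m; "eef_pos": TCP position; "tool_rot": TCP orientation; "force": force on the tool from outside, world axes, zero at the start; "moment": the same for the moment, N m; "grip_width": finger opening in m; "gripper_force": force on a finger pad.
Only numpy, scipy, OpenCV 4.12 (cv2) and the standard library are available. Lean on these libraries where they do the work, as an engineer would, in place of code of your own. Each camera call takes 0.05 s, during which the arm holds its last target. There are 200 camera calls.

## Working session

There is one attempt and no reset: what is moved stays moved. The work goes in short steps, Python scripts to look and compute and a tool call to move; the robot and the scene stay as the last step left them, time stands still between calls to the robot, and variables do not carry over. Pictures are saved under pics/ and viewed, at most 14 in all, crops included, and the job is handed in when it is done.

Besides the shell and the picture viewer there is one more tool, called after "Request:" as name(argument=value, ...) on one line, values as JSON. drive_tool: Moves the arm, as the interface text tells. Its arguments: {"type":"object","properties":{"series":{"type":"array"},"hand":{"type":"number"}},"required":["series"]}

```bash
ls; mkdir -p pics
python3 - <<'E'
from bench import readout, vision
import cv2,numpy as np
s=readout.read_state();print({k:np.round(v,3) for k,v in s.items()})
for n in("scene","side"):
    d=vision.read_camera(n);cv2.imwrite(f"pics/{n}0.png",d["color"]);np.savez(f"{n}0.npz",**d)
    print(n,d["intrinsics"],d["k1"],-d["R"].T@d["t"])
E
```

```text
pics
{'clock': np.float64(0.0), 'joint_pos': array([ 1.204,  0.384,  0.016,  1.371, -0.006,  1.388, -0.046]), 'qvel': array([-0.   , -0.001,  0.001, -0.   ,  0.001,  0.002, -0.001]), 'joint_torque': array([ 2.0000e-03, -6.2759e+01,  8.4500e-01, -3.7182e+01,  1.7000e-02,
        1.4000e-02,  0.0000e+00]), 'eef_pos': array([ 0.187, -0.596,  0.23 ]), 'tool_rot': array([-3.14 ,  0.   ,  0.304]), 'force': array([0.679, 1.008, 0.02 ]), 'moment': array([-0.   ,  0.02 , -0.047]), 'gripper_force': np.float64(0.0), 'grip_width': np.float64(0.085)}
scene [[466.66989066   0.         279.67828493]
 [  0.         466.66989066 207.14648898]
 [  0.           0.           1.        ]] -0.049287818175102076 [1.206416   0.38433614 0.58619317]
side [[450.97956219   0.         284.75934708]
 [  0.         450.97956219 214.74298313]
 [  0.           0.           1.        ]] 0.00025057338742319436 [0.33710952 0.49673536 0.66858271]
```

View pics/scene0.png

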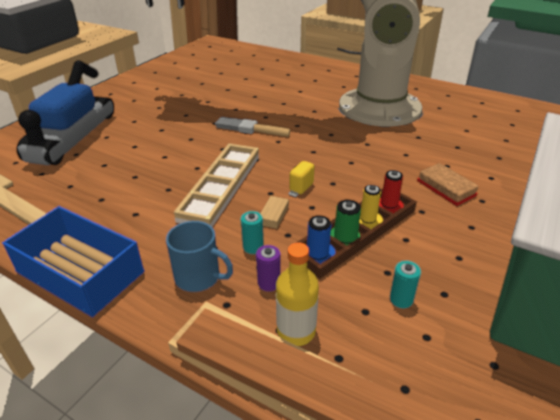

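View pics/side0.png

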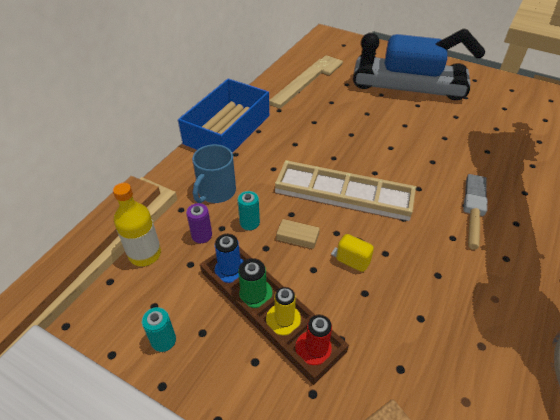

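The old rack holds, from nearest the robot: red (scene 393,188), yellow (371,203), green (347,220) and blue (319,238). Look-alikes for blue are turquoise (252,232), turquoise (405,284) and purple (268,268), none of them in the rack. The blue mug (193,255) and the yellow block (302,178) aren't wanted either. The white rack is empty, around (220,185).

```bash
cat > h.py <<'E'
import numpy as np,cv2
from bench import readout,vision
from scipy.spatial.transform import Rotation as Ro
def cam(n):
    if n=="wrist":
        s=readout.read_state();d=vision.read_camera(n)
        R=Ro.from_euler('xyz',s['tool_rot']).as_matrix();M=d['mount']
        Rw=R@M[:3,:3];c=R@M[:3,3]+s['eef_pos'];d['R']=Rw.T;d['t']=-Rw.T@c
        return d
    return vision.read_camera(n)
def ray(d,p):
    K=d['intrinsics'];k=float(d['k1']);q=np.array([(p[0]-K[0,2])/K[0,0],(p[1]-K[1,2])/K[1,1]])
    r=q.copy()
    for _ in range(20): r=q/(1+k*(r@r))
    v=d['R'].T@np.array([*r,1]);return -d['R'].T@d['t'],v/np.linalg.norm(v)
def plane(d,p,z):
    c,v=ray(d,p);return c+v*(z-c[2])/v[2]
def tri(d1,p1,d2,p2):
    A=np.zeros((3,3));b=np.zeros(3)
    g=[]
    for d,p in((d1,p1),(d2,p2)):
        c,v=ray(d,p);P=np.eye(3)-np.outer(v,v);A+=P;b+=P@c;g.append((c,v))
    X=np.linalg.solve(A,b);return X,[round(1e3*float(np.linalg.norm(np.cross(X-c,v))),1) for c,v in g]
def proj(d,X):
    x=d['R']@X+d['t'];r=x[:2]/x[2];r=r*(1+float(d['k1'])*(r@r));K=d['intrinsics']
    return np.array([K[0,0]*r[0]+K[0,2],K[1,1]*r[1]+K[1,2]])
def blob(img,lo,hi,roi,min_area=8):
    x0,y0,x1,y1=roi;h=cv2.cvtColor(img,cv2.COLOR_BGR2HSV)[y0:y1,x0:x1]
    m=cv2.inRange(h,np.array(lo),np.array(hi))
    n,_,st,ce=cv2.connectedComponentsWithStats(m)
    return [(int(st[i,4]),np.round(ce[i]+[x0,y0],1)) for i in range(1,n) if st[i,4]>=min_area]
E
python3 - <<'E'
from h import *
D={n:dict(np.load(f"{n}0.npz")) for n in("scene","side")}
tops={"scene":dict(red=(394,174),yel=(372,189),gre=(348,207),blu=(319,222),tqA=(252,216),pur=(268,253)),"side":dict(red=(320,323),yel=(286,294),gre=(252,268),blu=(227,242),tqA=(248,197),pur=(197,210))}
for k in tops["scene"]:
    q={}
    for n in D:
        u,v=tops[n][k];q[n]=max(blob(D[n]["color"],(0,0,90),(179,90,255),(u-7,v-6,u+8,v+6),3)or[(0,np.array([u,v],float))],key=lambda a:a[0])
    X,e=tri(D["scene"],q["scene"][1],D["side"],q["side"][1]);print(k,[ (a[0],a[1].tolist()) for a in q.values()],np.round(X,4),e)
for n,roi in(("scene",(170,135,265,230)),("side",(265,155,425,220))):
    b=blob(D[n]["color"],(0,0,150),(179,45,255),roi,30);print(n,b)
    for a,c in b: print(np.round(plane(D[n],c,.019),4))
im=D["side"]["color"];a=cv2.resize(im[140:390,190:450],None,fx=3,fy=2.4*1,interpolation=cv2.INTER_CUBIC)
cv2.imwrite("pics/c1.png",cv2.resize(im[150:390,190:430],None,fx=2.5,fy=2.5,interpolation=cv2.INTER_CUBIC))
E
```

```text
red [(59, [393.9, 174.2]), (99, [319.7, 323.1])] [0.4454 0.1885 0.0871] [0.7, 0.7]
yel [(66, [371.9, 188.7]), (91, [285.2, 294.3])] [0.5121 0.1699 0.0864] [0.2, 0.2]
gre [(65, [348.4, 206.0]), (93, [251.6, 268.4])] [0.5818 0.1536 0.0856] [0.2, 0.2]
blu [(72, [319.2, 221.9]), (82, [226.0, 241.6])] [0.6475 0.1288 0.0858] [0.0, 0.0]
tqA [(67, [251.2, 217.6]), (59, [247.6, 197.8])] [0.68   0.012  0.0706] [0.3, 0.3]
pur [(101, [267.9, 252.6]), (66, [197.0, 210.5])] [0.742  0.0849 0.0706] [0.3, 0.3]
scene [(158, array([237.3, 155.8])), (192, array([226., 171.])), (235, array([213.5, 188. ])), (294, array([199.5, 206.8]))]
[ 0.4503 -0.1806  0.019 ]
[ 0.5165 -0.1654  0.019 ]
[ 0.5834 -0.1498  0.019 ]
[ 0.6502 -0.1345  0.019 ]
side [(375, array([297. , 177.4])), (396, array([328.4, 184. ])), (411, array([360.6, 190.5])), (430, array([393.5, 197.2]))]
[ 0.6515 -0.1325  0.019 ]
[ 0.5851 -0.1474  0.019 ]
[ 0.5191 -0.1629  0.019 ]
[ 0.4534 -0.1783  0.019 ]
```

View pics/c1.png

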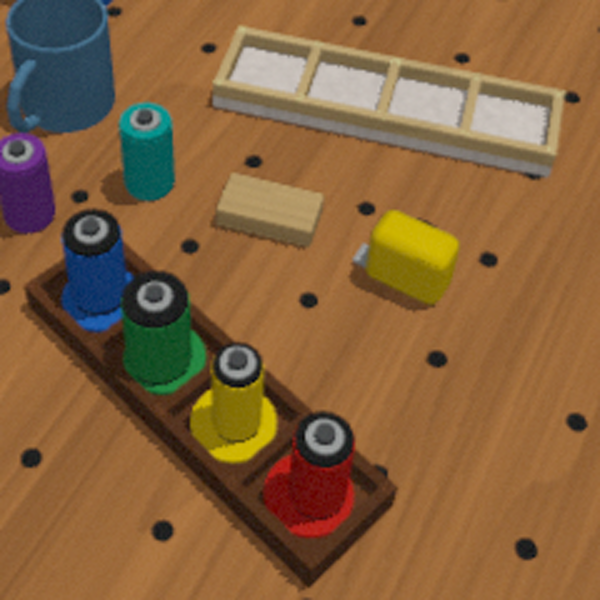

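Every measurement fits: the drum washers sit at z≈0.086, drum spacing is about 68 mm, and the new-rack compartments agree between views to 3 mm. Drums stand at red (0.445,0.189), yellow (0.512,0.170), green (0.582,0.154) and blue (0.648,0.129). The crop confirms all four are in the brown rack, with the look-alikes outside it. First I'll swing over to the old rack.

Request:
drive_tool(series=[{"translation":[2.5,-0.6,0],"twist":[0,0,2]},{"translation":[6.5,-1.5,0],"twist":[0,0,5]},{"translation":[11,-2.5,0],"twist":[0,0,9]},{"translation":[15.5,-3.6,0],"twist":[0,0,13]},{"translation":[20,-4.6,0],"twist":[0,0,17]},{"translation":[24.5,-5.6,0],"twist":[0,0,21]},{"translation":[29,-6.7,0],"twist":[0,0,25]},{"translation":[33.5,-7.7,0],"twist":[0,0,29]},{"translation":[36.5,-8.4,0],"twist":[0,0,32]},{"translation":[38.7,-8.9,0],"twist":[0,0,33.7]}], hand=1)

```text
clock: 1.1
eef_pos: [0.532, -0.3928, 0.2304]
tool_rot: [-3.14, 0.001, -0.283]
force: [0.4, 0.0, -0.3]
grip_width: 0.0853
gripper_force: 0.0
```

```bash
cat >> h.py <<'E'
def delta(P,yaw,s=None):
    s=s or readout.read_state();R=Ro.from_euler('xyz',s['tool_rot']);T=Ro.from_euler('xyz',[np.pi,0,yaw])
    return np.round(100*R.inv().apply(np.array(P)-s['eef_pos']),2),np.round((R.inv()*T).as_rotvec(degrees=True),2)
E
python3 - <<'E'
from h import *
s=readout.read_state();print(s['eef_pos'],s['tool_rot'],s['joint_pos'].round(2))
print(delta([.50,0.0,.23],-.285),delta([.445,.1885,.23],-.285))
D={n:dict(np.load(f"{n}0.npz")) for n in("scene","side")}
print('mug',plane(D['scene'],(193,236),.09),plane(D['side'],(214,160),.09),'ylw',plane(D['scene'],(300,172),.03))
E
```

```text
[ 0.53204963 -0.39280534  0.23043451] [-3.13998150e+00  8.50083271e-04 -2.82933959e-01] [ 0.63  0.47 -0.06  1.25  0.02  1.42 -1.28]
(array([-14.04, -36.82,   0.11]), array([-0.09,  0.05,  0.12])) (array([-24.59, -53.39,   0.15]), array([-0.09,  0.05,  0.12]))
mug [ 0.78704069 -0.02994599  0.09      ] [ 0.78130644 -0.02685693  0.09      ] ylw [ 0.4528582  -0.01276195  0.03      ]
```

Request:
drive_tool(series=[{"translation":[-1.2,-2.5,0],"twist":[0,0,0.1]},{"translation":[-3,-6.5,0],"twist":[0,0,0.1]},{"translation":[-5,-11,0],"twist":[0,0,0.1]},{"translation":[-7,-15.4,0],"twist":[0,0,0.1]},{"translation":[-9.1,-19.8,0],"twist":[0,0,0.1]},{"translation":[-11.2,-24.2,0],"twist":[0,0,0.1]},{"translation":[-13.2,-28.6,0],"twist":[0,0,0.1]},{"translation":[-15.2,-33,0],"twist":[0,0,0.1]},{"translation":[-17.2,-37.4,0],"twist":[0,0,0.1]},{"translation":[-18.8,-41,0],"twist":[0,0,0.1]}])

```text
clock: 2.1
eef_pos: [0.4631, 0.0535, 0.2313]
tool_rot: [-3.141, 0.0, -0.284]
force: [0.7, -0.0, -0.7]
grip_width: 0.0856
gripper_force: 0.0
```

Run:
```python
from h import *
s=readout.read_state();print(s['eef_pos'],s['tool_rot'],s['joint_pos'].round(2))
print(delta([.445,.1885,.20],-.285))
```

```text
[0.46314413 0.05346243 0.23129437] [-3.14146633e+00  8.99036748e-05 -2.84147833e-01] [ 0.17  0.06 -0.36  1.77  0.02  1.32 -2.06]
(array([ -5.53, -12.45,   3.13]), array([-0.01,  0.01,  0.05]))
```

Request:
drive_tool(series=[{"translation":[-1.1,-2.5,0.6],"twist":[0,0,0]},{"translation":[-2.6,-5.9,1.4],"twist":[0,0,0]},{"translation":[-4,-9,2.2],"twist":[0,0,0]},{"translation":[-5,-11.3,2.8],"twist":[0,0,0]},{"translation":[-5.5,-12.4,3.1],"twist":[0,0,0]},{"translation":[-5.5,-12.4,3.1],"twist":[0,0,0]},{"translation":[-5.5,-12.4,3.1],"twist":[0,0,0]}])

```text
clock: 2.8
eef_pos: [0.4469, 0.1838, 0.2003]
tool_rot: [3.141, -0.0, -0.287]
force: [0.1, -0.7, 0.0]
grip_width: 0.0852
gripper_force: 0.0
```

Run:
```python
from h import *
s=readout.read_state();print(s['eef_pos'],s['tool_rot'],s['joint_pos'].round(2))
d=cam("wrist");im=d["color"].copy();np.savez("w1.npz",**d)
for X in([.4454,.1885,.087],[.5121,.1699,.087],[.5818,.1536,.087],[.6475,.1288,.087]):
    p=proj(d,np.array(X));print(p.round(1));cv2.drawMarker(im,tuple(int(v) for v in p),(255,0,255),0,12)
cv2.imwrite("pics/w1.png",im)
```

```text
[0.44685239 0.18382943 0.20034675] [ 3.14102242e+00 -6.57165056e-05 -2.87189251e-01] [-0.01  0.13 -0.49  1.78  0.06  1.26 -2.37]
[274.4 209.3]
[272.6 125.1]
[266.3  23.5]
[273.  -90.3]
```

View pics/w1.png

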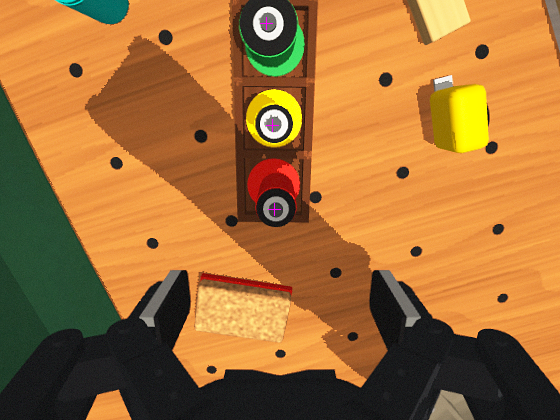

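The projected tops land on the washers, at red (275,209), yellow (273,124) and green (267,22), and the rack is parallel to the tool x axis. Next I'll centre and descend partway.

Request:
drive_tool(series=[{"translation":[-0.2,-0.4,1],"twist":[0,0,0]},{"translation":[-0.3,-0.4,3],"twist":[0,0,0]},{"translation":[-0.3,-0.4,5],"twist":[0,0,0]},{"translation":[-0.3,-0.4,6.5],"twist":[0,0,0]},{"translation":[-0.3,-0.4,7],"twist":[0,0,0]},{"translation":[-0.3,-0.4,7],"twist":[0,0,0]},{"translation":[-0.3,-0.4,7],"twist":[0,0,0]}])

```text
clock: 3.55
eef_pos: [0.4452, 0.1898, 0.1309]
tool_rot: [-3.141, -0.001, -0.287]
force: [-1.3, 0.7, 0.3]
grip_width: 0.0856
gripper_force: 0.0
```

Run:
```python
from h import *
print(delta([.4454,.1885,.036],-.285))
```

```text
(array([0.05, 0.12, 9.49]), array([-0.03, -0.04, -0.09]))
```

Request:
drive_tool(series=[{"translation":[0,0.1,1],"twist":[0,0,0]},{"translation":[0,0.1,3],"twist":[0,0,0]},{"translation":[0,0.1,5],"twist":[0,0,0]},{"translation":[0,0.1,7],"twist":[0,0,0]},{"translation":[0,0.1,8.5],"twist":[0,0,0]},{"translation":[0,0.1,9.3],"twist":[0,0,0]},{"translation":[0,0.1,9.5],"twist":[0,0,0]},{"translation":[0,0.1,9.5],"twist":[0,0,0]}])

```text
clock: 4.35
eef_pos: [0.4446, 0.189, 0.0356]
tool_rot: [-3.141, -0.0, -0.286]
force: [-0.4, 0.0, 0.4]
grip_width: 0.0855
gripper_force: 0.0
```

Request:
drive_tool(series=[{"translation":[0,0,0],"twist":[0,0,0]},{"translation":[0,0,0],"twist":[0,0,0]},{"translation":[0,0,0],"twist":[0,0,0]},{"translation":[0,0,0],"twist":[0,0,0]},{"translation":[0,0,0],"twist":[0,0,0]},{"translation":[0,0,0],"twist":[0,0,0]},{"translation":[0,0,0],"twist":[0,0,0]},{"translation":[0,0,0],"twist":[0,0,0]},{"translation":[0,0,0],"twist":[0,0,0]},{"translation":[0,0,0],"twist":[0,0,0]}], hand=-1)

```text
clock: 5.35
eef_pos: [0.4449, 0.189, 0.036]
tool_rot: [-3.141, -0.001, -0.286]
force: [-2.2, -1.0, 5.7]
grip_width: 0.0348
gripper_force: 59.5
```

Request:
drive_tool(series=[{"translation":[0,0,-0.5],"twist":[0,0,0]},{"translation":[0,0,-1.5],"twist":[0,0,0]},{"translation":[0,0,-3],"twist":[0,0,0]},{"translation":[0,0,-5],"twist":[0,0,0]},{"translation":[0,0,-7],"twist":[0,0,0]},{"translation":[0,0,-9],"twist":[0,0,0]},{"translation":[0,0,-10.5],"twist":[0,0,0]},{"translation":[0,0,-11.5],"twist":[0,0,0]},{"translation":[0,0,-12],"twist":[0,0,0]}])

```text
clock: 6.25
eef_pos: [0.4447, 0.189, 0.1565]
tool_rot: [-3.141, -0.001, -0.286]
force: [-0.9, -0.4, -1.3]
grip_width: 0.0349
gripper_force: 59.8
```

Run:
```python
from h import *
s=readout.read_state();print(s['eef_pos'],s['joint_pos'].round(2))
print(delta([.6508,-.1335,.16],.227))
```

```text
[0.44467783 0.1890134  0.15652479] [-0.02  0.16 -0.5   1.84  0.09  1.16 -2.4 ]
(array([28.87, 25.13, -0.33]), array([ -0.03,  -0.08, -29.39]))
```

Request:
drive_tool(series=[{"translation":[1.2,1,-0.3],"twist":[0,0,-1.2]},{"translation":[3.5,3,-0.3],"twist":[0,0,-3.5]},{"translation":[6.6,5.8,-0.3],"twist":[0,0,-6.8]},{"translation":[10.1,8.8,-0.3],"twist":[0,0,-10.3]},{"translation":[13.6,11.8,-0.3],"twist":[0,0,-13.8]},{"translation":[17.1,14.8,-0.3],"twist":[0,0,-17.4]},{"translation":[20.5,17.8,-0.3],"twist":[0,0,-21]},{"translation":[24,20.9,-0.3],"twist":[0,0,-24.5]},{"translation":[27,23.5,-0.3],"twist":[0,0,-27.5]},{"translation":[28.9,25.1,-0.3],"twist":[0,0,-29.4]}])

```text
clock: 7.25
eef_pos: [0.651, -0.1378, 0.1569]
tool_rot: [3.141, 0.002, 0.225]
force: [0.4, -0.8, -0.8]
grip_width: 0.0346
gripper_force: 59.7
```

Request:
drive_tool(series=[{"translation":[0,0,0],"twist":[0,0,0]},{"translation":[0,0,0],"twist":[0,0,0]},{"translation":[0,0,0],"twist":[0,0,0]}])

```text
clock: 7.55
eef_pos: [0.6504, -0.1317, 0.1579]
tool_rot: [-3.14, 0.001, 0.229]
force: [-0.4, 1.1, -0.7]
grip_width: 0.0352
gripper_force: 59.8
```

Run:
```python
from h import *
s=readout.read_state();print(s['eef_pos'],s['joint_pos'].round(2))
print(delta([.6508,-.1335,.034],.227))
d=cam("wrist");im=d["color"].copy()
b=blob(im,(0,0,150),(179,45,255),(0,0,560,420),400)
for a,c in b: print(a,c,plane(d,c,.014).round(4))
for X in([.4518,-.1795],[.5178,-.1642],[.5842,-.1486],[.6508,-.1335]):
    p=proj(d,np.array([*X,.012]));cv2.drawMarker(im,tuple(int(v) for v in p),(255,0,255),0,12)
cv2.imwrite("pics/w2.png",im)
```

```text
[ 0.65040585 -0.13168316  0.15793581] [ 0.38  0.53 -0.34  1.34  0.17  1.3  -1.3 ]
(array([ 0.  ,  0.2 , 12.39]), array([-0.08,  0.03,  0.09]))
408 [ 97.8 135.3] [0.6689 0.0402 0.014 ]
3658 [282.9 195.2] [ 0.6521 -0.1343  0.014 ]
1169 [279.6 333.7] [ 0.4978 -0.167   0.014 ]
```

View pics/w2.png

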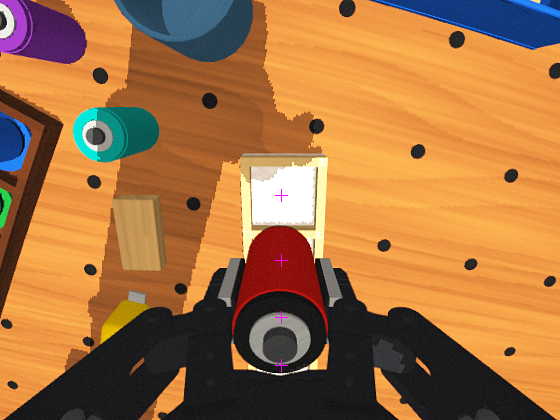

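The N4 marker (281,195) sits on the far compartment's floor, whose blob gives (0.652,-0.134). The red drum hangs upright between the pads, so I'll lower it.

Request:
drive_tool(series=[{"translation":[0,0.1,1],"twist":[0,0,0]},{"translation":[0,0.2,3.5],"twist":[0,0,0]},{"translation":[0,0.2,6.5],"twist":[0,0,0]},{"translation":[0,0.2,9],"twist":[0,0,0]},{"translation":[0,0.2,10.5],"twist":[0,0,0]},{"translation":[0,0.2,11.5],"twist":[0,0,0]},{"translation":[0,0.2,12],"twist":[0,0,0]},{"translation":[0,0.2,12.3],"twist":[0,0,0]},{"translation":[0,0.2,12.4],"twist":[0,0,0]},{"translation":[0,0.2,12.4],"twist":[0,0,0]}])

```text
clock: 8.6
eef_pos: [0.6518, -0.1355, 0.0352]
tool_rot: [3.141, -0.001, 0.227]
force: [0.0, 0.2, -0.8]
grip_width: 0.0351
gripper_force: 59.8
```

Request:
drive_tool(series=[{"translation":[0,0,0.1],"twist":[0,0,0]},{"translation":[0,0,0.2],"twist":[0,0,0]},{"translation":[0,0,0.2],"twist":[0,0,0]}])

```text
clock: 8.9
eef_pos: [0.6517, -0.1355, 0.0331]
tool_rot: [3.141, -0.001, 0.227]
force: [-0.6, 0.4, 4.0]
grip_width: 0.0349
gripper_force: 60.1
```

Request:
drive_tool(series=[{"translation":[0,0,0],"twist":[0,0,0]},{"translation":[0,0,0],"twist":[0,0,0]},{"translation":[0,0,0],"twist":[0,0,0]},{"translation":[0,0,0],"twist":[0,0,0]},{"translation":[0,0,0],"twist":[0,0,0]},{"translation":[0,0,0],"twist":[0,0,0]},{"translation":[0,0,0],"twist":[0,0,0]}], hand=1)

```text
clock: 9.6
eef_pos: [0.6513, -0.1354, 0.0323]
tool_rot: [-3.142, -0.0, 0.227]
force: [-0.6, -0.3, 0.3]
grip_width: 0.0855
gripper_force: 0.0
```

Request:
drive_tool(series=[{"translation":[0,0,-0.5],"twist":[0,0,0]},{"translation":[0,0,-2],"twist":[0,0,0]},{"translation":[0,0,-5],"twist":[0,0,0]},{"translation":[0,0,-8],"twist":[0,0,0]},{"translation":[0,0,-11],"twist":[0,0,0]},{"translation":[0,0,-13],"twist":[0,0,0]},{"translation":[0,0,-13.5],"twist":[0,0,0]}])

```text
clock: 10.3
eef_pos: [0.653, -0.1355, 0.1721]
tool_rot: [3.139, -0.006, 0.227]
force: [0.4, -0.3, -0.7]
grip_width: 0.0854
gripper_force: 0.0
```

Run:
```python
from h import *
print(delta([.5121,.1699,.16],-.285))
d=cam("scene");cv2.imwrite("pics/s1.png",d["color"])
d=cam("side");cv2.imwrite("pics/s1b.png",d["color"][130:420,170:460])
```

```text
(array([ -6.86, -32.94,   1.09]), array([ 0.05, -0.38, 29.34]))
```

View pics/s1b.png

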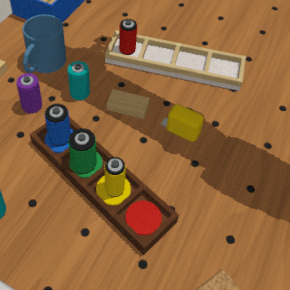

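The red drum stands upright in the farthest compartment (crop 128,38), and the others are undisturbed. Next is yellow.

Request:
drive_tool(series=[{"translation":[-0.3,-1.3,0],"twist":[0,0,1.2]},{"translation":[-0.9,-4.2,0],"twist":[0,0,3.7]},{"translation":[-1.7,-8.2,0],"twist":[0,0,7.3]},{"translation":[-2.5,-12.2,0],"twist":[0,0,10.9]},{"translation":[-3.4,-16.4,0],"twist":[0,0,14.6]},{"translation":[-4.3,-20.6,0],"twist":[0,0,18.3]},{"translation":[-5.2,-24.8,0],"twist":[0,0,22]},{"translation":[-6,-28.8,0.2],"twist":[0,0,25.7]},{"translation":[-6.6,-31.7,0.6],"twist":[0,0,28.3]},{"translation":[-6.9,-32.9,1],"twist":[0,-0.3,29.3]}])

```text
clock: 11.4
eef_pos: [0.5072, 0.1732, 0.1561]
tool_rot: [3.14, 0.008, -0.281]
force: [0.5, -0.7, 0.5]
grip_width: 0.0855
gripper_force: 0.0
```

Request:
drive_tool(series=[{"translation":[0,0,0.5],"twist":[0,0,0]},{"translation":[0,0,1.5],"twist":[0,0,0]},{"translation":[0,0,2],"twist":[0,0,0]},{"translation":[0,0,2],"twist":[0,0,0]}])

```text
clock: 11.8
eef_pos: [0.5096, 0.1678, 0.1357]
tool_rot: [3.139, 0.007, -0.286]
force: [-0.4, 0.0, -0.3]
grip_width: 0.0855
gripper_force: 0.0
```

Run:
```python
from h import *
s=readout.read_state();print(s['eef_pos'],s['tool_rot'],s['joint_pos'].round(2))
print(delta([.5121,.1699,.036],-.285))
```

```text
[0.5096164  0.16784095 0.13572258] [ 3.13869555  0.00709431 -0.28631549] [-0.03  0.3  -0.42  1.73  0.13  1.15 -2.34]
(array([ 0.25, -0.3 ,  9.97]), array([ 0.17,  0.41, -0.07]))
```

Request:
drive_tool(series=[{"translation":[0.2,-0.2,1],"twist":[0.1,0.3,0]},{"translation":[0.2,-0.3,3],"twist":[0.2,0.4,0]},{"translation":[0.2,-0.3,5.5],"twist":[0.2,0.4,0]},{"translation":[0.2,-0.3,7.5],"twist":[0.2,0.4,0]},{"translation":[0.2,-0.3,9],"twist":[0.2,0.4,0]},{"translation":[0.2,-0.3,9.7],"twist":[0.2,0.4,0]},{"translation":[0.2,-0.3,9.9],"twist":[0.2,0.4,0]},{"translation":[0.2,-0.3,9.9],"twist":[0.2,0.4,0]}])

```text
clock: 12.6
eef_pos: [0.5125, 0.1719, 0.0386]
tool_rot: [-3.139, -0.002, -0.285]
force: [0.8, 0.4, 0.6]
grip_width: 0.0857
gripper_force: 0.0
```

Request:
drive_tool(series=[{"translation":[0,0,0],"twist":[0,0,0]},{"translation":[0,0,0],"twist":[0,0,0]},{"translation":[0,0,0],"twist":[0,0,0]},{"translation":[0,0,0],"twist":[0,0,0]},{"translation":[0,0,0],"twist":[0,0,0]},{"translation":[0,0,0],"twist":[0,0,0]},{"translation":[0,0,0],"twist":[0,0,0]},{"translation":[0,0,0],"twist":[0,0,0]},{"translation":[0,0,0],"twist":[0,0,0]},{"translation":[0,0,0],"twist":[0,0,0]}], hand=-1)

```text
clock: 13.6
eef_pos: [0.5126, 0.172, 0.039]
tool_rot: [-3.139, -0.003, -0.284]
force: [-0.6, -1.0, 6.4]
grip_width: 0.0305
gripper_force: 59.2
```

Request:
drive_tool(series=[{"translation":[0,0,-0.5],"twist":[0,0,0]},{"translation":[0,0,-1.5],"twist":[0,0,0]},{"translation":[0,0,-3],"twist":[0,0,0]},{"translation":[0,0,-5],"twist":[0,0,0]},{"translation":[0,0,-7],"twist":[0,0,0]},{"translation":[0,0,-9],"twist":[0,0,0]},{"translation":[0,0,-10.5],"twist":[0,0,0]},{"translation":[0,0,-11.5],"twist":[0,0,0]},{"translation":[0,0,-12],"twist":[0,0,0]},{"translation":[0,0,-12],"twist":[0,0,0]}])

```text
clock: 14.6
eef_pos: [0.512, 0.1718, 0.1588]
tool_rot: [-3.139, -0.003, -0.284]
force: [0.0, 0.9, -1.0]
grip_width: 0.031
gripper_force: 59.3
```

Run:
```python
from h import *
s=readout.read_state();print(s['eef_pos'],s['joint_pos'].round(2))
print(delta([.5842,-.1486,.16],.227))
```

```text
[0.51198817 0.17180743 0.15880829] [-0.03  0.28 -0.42  1.7   0.12  1.19 -2.34]
(array([15.92, 28.73, -0.15]), array([ -0.11,  -0.18, -29.3 ]))
```

Request:
drive_tool(series=[{"translation":[0.6,1.1,0],"twist":[0,0,-1.2]},{"translation":[1.9,3.4,0],"twist":[0,0,-3.5]},{"translation":[3.7,6.6,0],"twist":[0,0,-6.8]},{"translation":[5.6,10.1,-0.1],"twist":[0,0,-10.3]},{"translation":[7.5,13.5,-0.1],"twist":[0,0,-13.8]},{"translation":[9.4,17,-0.1],"twist":[0,-0.1,-17.4]},{"translation":[11.3,20.4,-0.1],"twist":[0,-0.1,-21]},{"translation":[13.2,23.9,-0.1],"twist":[-0.1,-0.2,-24.5]},{"translation":[14.9,26.8,-0.1],"twist":[-0.1,-0.2,-27.5]},{"translation":[15.9,28.7,-0.1],"twist":[-0.1,-0.2,-29.3]}])

```text
clock: 15.6
eef_pos: [0.5833, -0.152, 0.1575]
tool_rot: [-3.142, 0.003, 0.226]
force: [0.4, -0.0, 0.2]
grip_width: 0.0306
gripper_force: 59.3
```

Request:
drive_tool(series=[{"translation":[0,0,0],"twist":[0,0,0]},{"translation":[0,0,0],"twist":[0,0,0]},{"translation":[0,0,0],"twist":[0,0,0]},{"translation":[0,0,0],"twist":[0,0,0]}])

```text
clock: 16.0
eef_pos: [0.5839, -0.1467, 0.1588]
tool_rot: [-3.141, 0.001, 0.229]
force: [-0.7, -0.2, -0.3]
grip_width: 0.0308
gripper_force: 59.4
```

Run:
```python
from h import *
s=readout.read_state();print(s['eef_pos'],s['joint_pos'].round(2))
print(delta([.5842,-.1486,.0365],.227))
```

```text
[ 0.58389028 -0.14673675  0.15884867] [ 0.43  0.4  -0.31  1.53  0.13  1.24 -1.24]
(array([ 0.  ,  0.2 , 12.23]), array([-0.05,  0.07,  0.11]))
```

Request:
drive_tool(series=[{"translation":[0,0.1,1],"twist":[0,0,0]},{"translation":[0,0.2,3.5],"twist":[0,0,0]},{"translation":[0,0.2,6.5],"twist":[0,0,0]},{"translation":[0,0.2,9],"twist":[0,0,0]},{"translation":[0,0.2,10.5],"twist":[0,0,0]},{"translation":[0,0.2,11.3],"twist":[0,0,0]},{"translation":[0,0.2,11.8],"twist":[0,0,0]},{"translation":[0,0.2,12.1],"twist":[0,0,0]},{"translation":[0,0.2,12.2],"twist":[0,0,0]},{"translation":[0,0.2,12.2],"twist":[0,0,0]}])

```text
clock: 17.0
eef_pos: [0.5848, -0.1504, 0.0377]
tool_rot: [3.141, -0.0, 0.227]
force: [0.0, 0.8, -1.5]
grip_width: 0.0307
gripper_force: 59.3
```

Request:
drive_tool(series=[{"translation":[0,0,0.1],"twist":[0,0,0]},{"translation":[0,0,0.2],"twist":[0,0,0]},{"translation":[0,0,0.2],"twist":[0,0,0]}])

```text
clock: 17.3
eef_pos: [0.5847, -0.1504, 0.036]
tool_rot: [3.141, -0.0, 0.227]
force: [-2.0, -0.3, 5.3]
grip_width: 0.031
gripper_force: 60.1
```

Request:
drive_tool(series=[{"translation":[0,0,0],"twist":[0,0,0]},{"translation":[0,0,0],"twist":[0,0,0]},{"translation":[0,0,0],"twist":[0,0,0]},{"translation":[0,0,0],"twist":[0,0,0]},{"translation":[0,0,0],"twist":[0,0,0]},{"translation":[0,0,0],"twist":[0,0,0]},{"translation":[0,0,0],"twist":[0,0,0]}], hand=1)

```text
clock: 18.0
eef_pos: [0.5842, -0.1503, 0.035]
tool_rot: [-3.141, 0.001, 0.227]
force: [0.6, -0.1, 0.6]
grip_width: 0.0857
gripper_force: 0.0
```

Request:
drive_tool(series=[{"translation":[0,0,-0.5],"twist":[0,0,0]},{"translation":[0,0,-2],"twist":[0,0,0]},{"translation":[0,0,-5],"twist":[0,0,0]},{"translation":[0,0,-8],"twist":[0,0,0]},{"translation":[0,0,-11],"twist":[0,0,0]},{"translation":[0,0,-13],"twist":[0,0,0]},{"translation":[0,0,-13.5],"twist":[0,0,0]},{"translation":[0,0,-13.5],"twist":[0,0,0]}])

```text
clock: 18.8
eef_pos: [0.5849, -0.1504, 0.1714]
tool_rot: [3.141, -0.001, 0.227]
force: [0.2, -0.1, -0.9]
grip_width: 0.0851
gripper_force: 0.0
```

Run:
```python
from h import *
print(delta([.5818,.1536,.16],-.285))
d=cam("side");cv2.imwrite("pics/s2b.png",d["color"][130:420,170:460])
```

```text
(array([  6.54, -29.69,   1.11]), array([ 0.04, -0.07, 29.34]))
```

View pics/s2b.png

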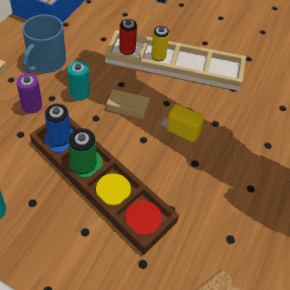

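Yellow stands upright in the third compartment (160,43), beside red. Next is green.

Request:
drive_tool(series=[{"translation":[0.3,-1.2,0],"twist":[0,0,1.2]},{"translation":[0.8,-3.8,0],"twist":[0,0,3.7]},{"translation":[1.6,-7.4,0],"twist":[0,0,7.3]},{"translation":[2.4,-11.1,0],"twist":[0,0,10.9]},{"translation":[3.2,-14.8,0],"twist":[0,0,14.6]},{"translation":[4.1,-18.6,0],"twist":[0,0,18.3]},{"translation":[4.9,-22.3,0],"twist":[0,0,22]},{"translation":[5.7,-26,0.2],"twist":[0,0,25.7]},{"translation":[6.3,-28.6,0.6],"twist":[0,0,28.3]},{"translation":[6.5,-29.7,1],"twist":[0,0,29.3]}])

```text
clock: 19.85
eef_pos: [0.5791, 0.1578, 0.1581]
tool_rot: [3.142, 0.004, -0.281]
force: [0.4, -0.2, 0.2]
grip_width: 0.0855
gripper_force: 0.0
```

Request:
drive_tool(series=[{"translation":[0,0,0.5],"twist":[0,0,0]},{"translation":[0,0,1.5],"twist":[0,0,0]},{"translation":[0,0,2],"twist":[0,0,0]},{"translation":[0,0,2],"twist":[0,0,0]},{"translation":[0,0,2],"twist":[0,0,0]}])

```text
clock: 20.35
eef_pos: [0.581, 0.1526, 0.1398]
tool_rot: [3.141, 0.001, -0.286]
force: [-0.5, 0.5, 0.2]
grip_width: 0.0856
gripper_force: 0.0
```

Run:
```python
from h import *
s=readout.read_state();print(s['eef_pos'],s['tool_rot'],s['joint_pos'].round(2))
print(delta([.5818,.1536,.038],-.285))
```

```text
[0.58098909 0.15261006 0.13982709] [ 3.14090889e+00  1.14679818e-03 -2.85751317e-01] [-0.04  0.42 -0.36  1.55  0.15  1.2  -2.28]
(array([ 0.06, -0.12, 10.18]), array([ 0.04,  0.07, -0.04]))
```

Request:
drive_tool(series=[{"translation":[0,-0.1,1],"twist":[0,0,0]},{"translation":[0,-0.1,3],"twist":[0,0,0]},{"translation":[0,-0.1,5.5],"twist":[0,0,0]},{"translation":[0,-0.1,7.5],"twist":[0,0,0]},{"translation":[0,-0.1,9.2],"twist":[0,0,0]},{"translation":[0,-0.1,10],"twist":[0,0,0]},{"translation":[0,-0.1,10.2],"twist":[0,0,0]},{"translation":[0,-0.1,10.2],"twist":[0,0,0]}])

```text
clock: 21.15
eef_pos: [0.5813, 0.1547, 0.0383]
tool_rot: [-3.142, 0.001, -0.284]
force: [-0.1, 0.1, -0.5]
grip_width: 0.0856
gripper_force: 0.0
```

Request:
drive_tool(series=[{"translation":[0,0,0],"twist":[0,0,0]},{"translation":[0,0,0],"twist":[0,0,0]},{"translation":[0,0,0],"twist":[0,0,0]},{"translation":[0,0,0],"twist":[0,0,0]},{"translation":[0,0,0],"twist":[0,0,0]},{"translation":[0,0,0],"twist":[0,0,0]},{"translation":[0,0,0],"twist":[0,0,0]},{"translation":[0,0,0],"twist":[0,0,0]},{"translation":[0,0,0],"twist":[0,0,0]}], hand=-1)

```text
clock: 22.05
eef_pos: [0.5817, 0.1548, 0.039]
tool_rot: [-3.141, -0.001, -0.284]
force: [-0.1, 0.0, 6.7]
grip_width: 0.0429
gripper_force: 60.8
```

Request:
drive_tool(series=[{"translation":[0,0,-0.5],"twist":[0,0,0]},{"translation":[0,0,-1.5],"twist":[0,0,0]},{"translation":[0,0,-3],"twist":[0,0,0]},{"translation":[0,0,-5],"twist":[0,0,0]},{"translation":[0,0,-7],"twist":[0,0,0]},{"translation":[0,0,-9],"twist":[0,0,0]},{"translation":[0,0,-10.5],"twist":[0,0,0]},{"translation":[0,0,-11.5],"twist":[0,0,0]},{"translation":[0,0,-12],"twist":[0,0,0]},{"translation":[0,0,-12],"twist":[0,0,0]}])

```text
clock: 23.05
eef_pos: [0.5813, 0.1547, 0.1584]
tool_rot: [3.142, 0.0, -0.284]
force: [-0.6, 0.3, -2.3]
grip_width: 0.043
gripper_force: 61.0
```

Run:
```python
from h import *
s=readout.read_state();print(s['eef_pos'],s['joint_pos'].round(2))
print(delta([.5178,-.1642,.16],.227))
```

```text
[0.58127966 0.15472325 0.15841204] [-0.04  0.4  -0.36  1.53  0.15  1.24 -2.28]
(array([ 2.85, 32.39, -0.16]), array([-1.00e-02,  2.00e-02, -2.93e+01]))
```

Request:
drive_tool(series=[{"translation":[0.1,1.2,0],"twist":[0,0,-1.2]},{"translation":[0.3,3.8,0],"twist":[0,0,-3.5]},{"translation":[0.7,7.4,0],"twist":[0,0,-6.8]},{"translation":[1,11.3,0],"twist":[0,0,-10.3]},{"translation":[1.3,15.2,-0.1],"twist":[0,0,-13.8]},{"translation":[1.7,19.1,-0.1],"twist":[0,0,-17.4]},{"translation":[2,23,-0.1],"twist":[0,0,-21]},{"translation":[2.4,27,-0.1],"twist":[0,0,-24.5]},{"translation":[2.7,30.3,-0.1],"twist":[0,0,-27.5]},{"translation":[2.8,32.4,-0.1],"twist":[0,0,-29.3]}])

```text
clock: 24.05
eef_pos: [0.5155, -0.1676, 0.1579]
tool_rot: [-3.141, 0.003, 0.225]
force: [-0.4, 0.0, -1.5]
grip_width: 0.0429
gripper_force: 61.1
```

Request:
drive_tool(series=[{"translation":[0,0,0],"twist":[0,0,0]},{"translation":[0,0,0],"twist":[0,0,0]},{"translation":[0,0,0],"twist":[0,0,0]},{"translation":[0,0,0],"twist":[0,0,0]},{"translation":[0,0,0],"twist":[0,0,0]}])

```text
clock: 24.55
eef_pos: [0.5174, -0.1631, 0.159]
tool_rot: [-3.141, 0.001, 0.229]
force: [-0.3, -0.9, -1.8]
grip_width: 0.0428
gripper_force: 61.1
```

Run:
```python
from h import *
s=readout.read_state();print(s['eef_pos'],s['tool_rot'],s['joint_pos'].round(2))
print(delta([.5178,-.1642,.0365],.227))
```

```text
[ 0.51740368 -0.16310708  0.15899943] [-3.14114802e+00  9.01290890e-04  2.28704004e-01] [ 0.49  0.27 -0.28  1.69  0.08  1.19 -1.16]
(array([ 0.02,  0.12, 12.25]), array([-0.03,  0.05,  0.1 ]))
```

Request:
drive_tool(series=[{"translation":[0,0,1],"twist":[0,0,0]},{"translation":[0,0,3.5],"twist":[0,0,0]},{"translation":[0,0,6.5],"twist":[0,0,0]},{"translation":[0,0,9],"twist":[0,0,0]},{"translation":[0,0,10.5],"twist":[0,0,0]},{"translation":[0,0,11.3],"twist":[0,0,0]},{"translation":[0,0,11.8],"twist":[0,0,0]},{"translation":[0,0,12.1],"twist":[0,0,0]},{"translation":[0,0,12.2],"twist":[0,0,0]},{"translation":[0,0,12.2],"twist":[0,0,0]}])

```text
clock: 25.55
eef_pos: [0.5174, -0.1643, 0.0376]
tool_rot: [3.141, 0.0, 0.227]
force: [-0.1, -0.7, -1.9]
grip_width: 0.0428
gripper_force: 61.1
```

Request:
drive_tool(series=[{"translation":[0,0,0.1],"twist":[0,0,0]},{"translation":[0,0,0.2],"twist":[0,0,0]},{"translation":[0,0,0.2],"twist":[0,0,0]}])

```text
clock: 25.85
eef_pos: [0.5174, -0.1644, 0.0359]
tool_rot: [3.141, 0.0, 0.227]
force: [-2.0, 1.2, 4.3]
grip_width: 0.0434
gripper_force: 61.6
```

Request:
drive_tool(series=[{"translation":[0,0,0],"twist":[0,0,0]},{"translation":[0,0,0],"twist":[0,0,0]},{"translation":[0,0,0],"twist":[0,0,0]},{"translation":[0,0,0],"twist":[0,0,0]},{"translation":[0,0,0],"twist":[0,0,0]},{"translation":[0,0,0],"twist":[0,0,0]},{"translation":[0,0,0],"twist":[0,0,0]}], hand=1)

```text
clock: 26.55
eef_pos: [0.517, -0.1642, 0.035]
tool_rot: [-3.141, 0.001, 0.227]
force: [0.5, -0.2, -0.1]
grip_width: 0.0855
gripper_force: 0.0
```

Request:
drive_tool(series=[{"translation":[0,0,-0.5],"twist":[0,0,0]},{"translation":[0,0,-2],"twist":[0,0,0]},{"translation":[0,0,-5],"twist":[0,0,0]},{"translation":[0,0,-8],"twist":[0,0,0]},{"translation":[0,0,-11],"twist":[0,0,0]},{"translation":[0,0,-13],"twist":[0,0,0]},{"translation":[0,0,-13.5],"twist":[0,0,0]},{"translation":[0,0,-13.5],"twist":[0,0,0]}])

```text
clock: 27.35
eef_pos: [0.5175, -0.1643, 0.1707]
tool_rot: [3.141, -0.0, 0.227]
force: [-0.6, -0.6, 0.0]
grip_width: 0.0854
gripper_force: 0.0
```

Run:
```python
from h import *
print(delta([.6475,.1288,.17],-.285))
d=cam("side");cv2.imwrite("pics/s3b.png",d["color"][130:420,170:460])
```

```text
(array([ 19.26, -25.63,   0.06]), array([ 0.03, -0.03, 29.34]))
```

View pics/s3b.png

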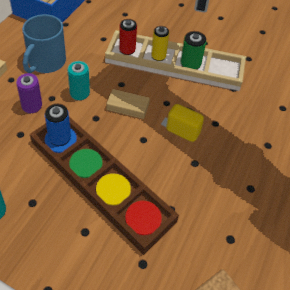

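Green is upright in the second compartment (195,50). Last is blue, the one on the blue pad in the brown rack at (58,130).

Request:
drive_tool(series=[{"translation":[0.8,-1,0],"twist":[0,0,1.2]},{"translation":[2.3,-3.1,0],"twist":[0,0,3.7]},{"translation":[4.6,-6.2,0],"twist":[0,0,7.3]},{"translation":[7,-9.4,0],"twist":[0,0,10.9]},{"translation":[9.4,-12.6,0],"twist":[0,0,14.6]},{"translation":[11.9,-15.9,0],"twist":[0,0,18.3]},{"translation":[14.4,-19.2,0],"twist":[0,0,22]},{"translation":[16.8,-22.3,0],"twist":[0,0,25.7]},{"translation":[18.5,-24.6,0],"twist":[0,0,28.3]},{"translation":[19.3,-25.6,0],"twist":[0,0,29.3]}])

```text
clock: 28.4
eef_pos: [0.6467, 0.133, 0.1673]
tool_rot: [3.141, 0.005, -0.281]
force: [-0.3, -0.5, 0.1]
grip_width: 0.0853
gripper_force: 0.0
```

Request:
drive_tool(series=[{"translation":[0,0,0.5],"twist":[0,0,0]},{"translation":[0,0,2],"twist":[0,0,0]},{"translation":[0,0,3],"twist":[0,0,0]},{"translation":[0,0,3],"twist":[0,0,0]},{"translation":[0,0,3],"twist":[0,0,0]}])

```text
clock: 28.9
eef_pos: [0.6472, 0.1274, 0.1393]
tool_rot: [3.14, 0.002, -0.286]
force: [1.3, 1.3, -0.1]
grip_width: 0.0853
gripper_force: 0.0
```

Run:
```python
from h import *
s=readout.read_state();print(s['eef_pos'],s['tool_rot'],s['joint_pos'].round(2))
print(delta([.6475,.1288,.038],-.285))
d=cam("wrist");im=d["color"]
p=proj(d,np.array([.6475,.1288,.086]));print(p);u,v=p.astype(int)
for a,c in blob(im,(0,0,90),(179,90,255),(u-35,v-35,u+35,v+35),100): print(a,c,plane(d,c,.086).round(4))
```

```text
[0.6471687  0.12739129 0.13933156] [ 3.14040316e+00  1.87962878e-03 -2.85619395e-01] [-0.03  0.53 -0.32  1.38  0.17  1.26 -2.21]
(array([ 1.000e-02, -1.600e-01,  1.013e+01]), array([ 0.07,  0.11, -0.04]))
[277.01372704 233.24744812]
592 [279.3 231.4] [0.6483 0.127  0.086 ]
```

Request:
drive_tool(series=[{"translation":[0,0,1],"twist":[0,0,0]},{"translation":[0,0,3],"twist":[0,0.1,0]},{"translation":[0,0,5.5],"twist":[0,0.1,0]},{"translation":[0,0,7.5],"twist":[0,0.1,0]},{"translation":[0,0,9.2],"twist":[0,0.1,0]},{"translation":[0,0,10],"twist":[0,0.1,0]},{"translation":[0,0,10.2],"twist":[0,0.1,0]},{"translation":[0,0,10.2],"twist":[0,0.1,0]}])

```text
clock: 29.75
eef_pos: [0.6477, 0.1288, 0.0383]
tool_rot: [-3.142, -0.001, -0.284]
force: [0.1, -0.0, 0.2]
grip_width: 0.0854
gripper_force: 0.0
```

Request:
drive_tool(series=[{"translation":[0,0,0],"twist":[0,0,0]},{"translation":[0,0,0],"twist":[0,0,0]},{"translation":[0,0,0],"twist":[0,0,0]},{"translation":[0,0,0],"twist":[0,0,0]},{"translation":[0,0,0],"twist":[0,0,0]},{"translation":[0,0,0],"twist":[0,0,0]},{"translation":[0,0,0],"twist":[0,0,0]},{"translation":[0,0,0],"twist":[0,0,0]},{"translation":[0,0,0],"twist":[0,0,0]}], hand=-1)

```text
clock: 30.65
eef_pos: [0.6481, 0.1288, 0.0389]
tool_rot: [-3.141, -0.002, -0.284]
force: [-0.3, -0.1, 5.2]
grip_width: 0.0387
gripper_force: 60.3
```

Request:
drive_tool(series=[{"translation":[0,0,-0.5],"twist":[0,0,0]},{"translation":[0,0,-1.5],"twist":[0,0,0]},{"translation":[0,0,-3],"twist":[0,0,0]},{"translation":[0,0,-5],"twist":[0,0,0]},{"translation":[0,0,-7],"twist":[0,0,0]},{"translation":[0,0,-9],"twist":[0,0,0]},{"translation":[0,0,-11],"twist":[0,0,0]},{"translation":[0,0,-12.5],"twist":[0,0,0]},{"translation":[0,0,-13],"twist":[0,0,0]},{"translation":[0,0,-13],"twist":[0,0,0]}])

```text
clock: 31.65
eef_pos: [0.6477, 0.1289, 0.1689]
tool_rot: [-3.141, -0.002, -0.284]
force: [-0.4, -0.3, -1.2]
grip_width: 0.0387
gripper_force: 60.3
```

Run:
```python
from h import *
s=readout.read_state();print(s['eef_pos'],s['joint_pos'].round(2))
print(delta([.4518,-.1795,.168],.227))
```

```text
[0.64772308 0.12886407 0.16892232] [-0.03  0.51 -0.32  1.34  0.16  1.31 -2.21]
(array([-10.15,  35.09,   0.05]), array([ 1.00e-02, -1.30e-01, -2.93e+01]))
```

Request:
drive_tool(series=[{"translation":[-0.4,1.3,0],"twist":[0,0,-1.2]},{"translation":[-1.2,4.1,0],"twist":[0,0,-3.5]},{"translation":[-2.3,8,0],"twist":[0,0,-6.8]},{"translation":[-3.5,12.2,0],"twist":[0,0,-10.3]},{"translation":[-4.7,16.4,0],"twist":[0,0,-13.8]},{"translation":[-5.9,20.6,0],"twist":[0,0,-17.4]},{"translation":[-7.2,24.8,0],"twist":[0,0,-21]},{"translation":[-8.4,29.1,0],"twist":[0,0,-24.5]},{"translation":[-9.5,32.8,0],"twist":[0,-0.1,-27.5]},{"translation":[-10.1,35.1,0],"twist":[0,-0.1,-29.3]}])

```text
clock: 32.65
eef_pos: [0.4491, -0.1827, 0.1669]
tool_rot: [-3.141, 0.004, 0.225]
force: [0.4, -1.0, -1.3]
grip_width: 0.039
gripper_force: 60.3
```

Request:
drive_tool(series=[{"translation":[0,0,0],"twist":[0,0,0]},{"translation":[0,0,0],"twist":[0,0,0]},{"translation":[0,0,0],"twist":[0,0,0]},{"translation":[0,0,0],"twist":[0,0,0]},{"translation":[0,0,0],"twist":[0,0,0]}])

```text
clock: 33.15
eef_pos: [0.4524, -0.1788, 0.1678]
tool_rot: [-3.141, 0.001, 0.229]
force: [0.1, 0.7, -1.9]
grip_width: 0.0385
gripper_force: 60.3
```

Run:
```python
from h import *
s=readout.read_state();print(s['eef_pos'],s['tool_rot'],s['joint_pos'].round(2))
print(delta([.4518,-.1795,.0365],.227))
```

```text
[ 0.45236856 -0.1788363   0.1677531 ] [-3.14143210e+00  1.21323236e-03  2.28762910e-01] [ 0.55  0.14 -0.26  1.82  0.04  1.18 -1.07]
(array([-0.05,  0.05, 13.13]), array([-0.01,  0.07,  0.1 ]))
```

Request:
drive_tool(series=[{"translation":[0,0,1],"twist":[0,0,0]},{"translation":[0,0,4],"twist":[0,0,0]},{"translation":[0,0,7.2],"twist":[0,0,0]},{"translation":[0,0,9.7],"twist":[0,0,0]},{"translation":[0,0,11.3],"twist":[0,0,0]},{"translation":[0,0,12.2],"twist":[0,0,0]},{"translation":[0,0,12.7],"twist":[0,0,0]},{"translation":[0,0,13],"twist":[0,0,0]},{"translation":[0,0,13.1],"twist":[0,0,0]},{"translation":[0,0,13.1],"twist":[0,0,0]}])

```text
clock: 34.15
eef_pos: [0.4523, -0.18, 0.0375]
tool_rot: [3.141, 0.0, 0.227]
force: [0.0, 0.0, -0.4]
grip_width: 0.0391
gripper_force: 60.3
```

Request:
drive_tool(series=[{"translation":[0,0,0.1],"twist":[0,0,0]},{"translation":[0,0,0.2],"twist":[0,0,0]},{"translation":[0,0,0.2],"twist":[0,0,0]}])

```text
clock: 34.45
eef_pos: [0.4522, -0.1801, 0.0358]
tool_rot: [3.141, 0.0, 0.227]
force: [-1.9, 0.2, 4.9]
grip_width: 0.0389
gripper_force: 61.0
```

Request:
drive_tool(series=[{"translation":[0,0,0],"twist":[0,0,0]},{"translation":[0,0,0],"twist":[0,0,0]},{"translation":[0,0,0],"twist":[0,0,0]},{"translation":[0,0,0],"twist":[0,0,0]},{"translation":[0,0,0],"twist":[0,0,0]},{"translation":[0,0,0],"twist":[0,0,0]},{"translation":[0,0,0],"twist":[0,0,0]}], hand=1)

```text
clock: 35.15
eef_pos: [0.4518, -0.1799, 0.0349]
tool_rot: [3.141, 0.001, 0.227]
force: [-0.2, 0.4, 0.5]
grip_width: 0.0854
gripper_force: 0.0
```

Request:
drive_tool(series=[{"translation":[0,0,-0.5],"twist":[0,0,0]},{"translation":[0,0,-2],"twist":[0,0,0]},{"translation":[0,0,-5],"twist":[0,0,0]},{"translation":[0,0,-8],"twist":[0,0,0]},{"translation":[0,0,-11],"twist":[0,0,0]},{"translation":[0,0,-14],"twist":[0,0,0]},{"translation":[0,0,-16],"twist":[0,0,0]},{"translation":[0,0,-17],"twist":[0,0,0]},{"translation":[0,0,-17],"twist":[0,0,0]},{"translation":[0,0,-17],"twist":[0,0,0]}])

```text
clock: 36.15
eef_pos: [0.4515, -0.1797, 0.204]
tool_rot: [-3.141, 0.002, 0.227]
force: [-0.3, -0.9, -1.3]
grip_width: 0.0849
gripper_force: 0.0
```

Run:
```python
from h import *
D={n:cam(n) for n in("scene","side")}
cv2.imwrite("pics/fin.png",np.hstack([D["side"]["color"][80:400,150:450],D["scene"]["color"][100:420,150:450]]))
for nm,X in dict(blue=[.4518,-.1795],green=[.5178,-.1642],yel=[.5842,-.1486],red=[.6508,-.1335]).items():
    q=[]
    for d in D.values():
        u,v=proj(d,np.array([*X,.083])).astype(int);b=blob(d["color"],(0,0,90),(179,90,255),(u-8,v-7,u+9,v+8),3)
        q.append(min(b,key=lambda a:np.hypot(*(a[1]-[u,v])))[1] if b else np.array([u,v]))
    P,e=tri(D["scene"],q[0],D["side"],q[1]);print(nm,P.round(4),e)
```

```text
blue [ 0.4508 -0.1748  0.0899] [3.5, 3.5]
green [ 0.5209 -0.1681  0.0801] [2.6, 2.6]
yel [ 0.5869 -0.1524  0.0812] [1.4, 1.4]
red [ 0.6514 -0.134   0.0822] [0.9, 0.9]
```

View pics/fin.png

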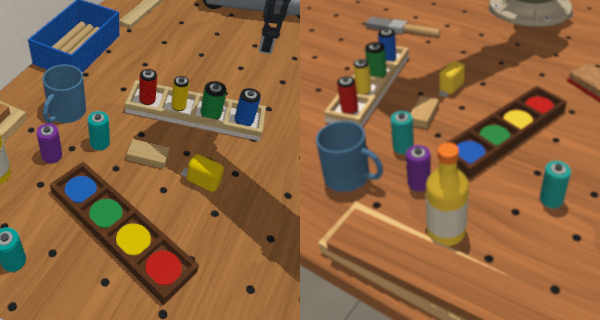

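All four drums are upright in the white rack: red farthest at (148,88), then yellow (180,93), green (213,100), and blue nearest at (248,106). The look-alikes are untouched and the gripper is clear, so I'm handing in.

```bash
python3 -c "
from bench import ticket
print(ticket.finish_job())"
```

```text
the job is handed in; nothing more can be done
None
```

All four drums stand upright in the white rack in reverse order (from nearest: blue, green, yellow, red), let go and still, and I handed the job in at about 36 s; no verdict came back.

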